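# Hang the kitchen timer by its snap hook

### The arm

A 6-joint arm with a two-finger parallel gripper is mounted at the origin on the work surface. World frame = base frame: x ahead of the robot, y to its left, z up, the work surface at z = 0. Lengths are in m, angles in rad, forces in N, time in s.
With the tool pointing down it reaches from about 0.425 to 0.95 m from the base axis. Payload 3.5 kg.
Tool frame: the origin (TCP) lies on the centre line of the jaws, within the pads' length; the fingertips stand 17 mm ahead of it and the grasp point (between the pads) lies 2 mm behind it; z points along the fingers, y is the line along which they close (so a half turn about z gives the same grasp; the last joint's range is limited). The gripper opens to 85 mm and grips with 20 to 120 N. Pads are 22 mm wide; open, the fingers measure 114 mm over their backs; the gripper's body (76 mm by 85 mm) begins 54 mm behind the grasp point. The pads swing forward as they close: fully open they stand 13 mm farther back than shut.
Start: joints at [-1.474, 0.286, 1.577, -0, 1.279, -0.15], TCP at [0.165, -0.655, 0.248] pointing down, gripper open.
Joint ranges: [-2.77, 2.77], [-0.9, 2.22], [0.21, 2.48], [-1.53, 4.67], [0.24, 2.81], [-2.84, 2.84]. Speed limits (rad/s): [2.79, 2.79, 3.14, 3.14, 3.14, 3.14].

### API

Orientations are given as a unit quaternion [x, y, z, w].
In Python, from plant import ctrl gives the robot as it stands. The module is installed in compiled form; this text tells all that it offers.
- The arm moves only by the tool drive_tool, never from a script. Its argument "moves" is a list of rows, each a list of 3 entries, a list of its own where there are three numbers: the turn, a rotation vector about the tool's x, y, z in rad, then the shift along the tool's x, y, z in m, then the finger opening in m, from 0 to 0.0854. A call has 1 to 5 rows; each row shifts and turns the commanded pose from where the row before left it, along the tool's axes as they then stand; what a row does not reach is not made up. A row lasts 1/8 s, in which the tool goes at most 62.5 mm and 10.7 degrees, less where a joint would pass 70% of its speed; a pose out of reach is approached as far as the arm can. A call with a gripper value outside its range is refused whole. The fingers move at their own pace and stop on an object; "grip_force" is the grip in N (left out, the last holds). Time passes only in rows, so rows that do not move let the fingers close. It gives the time, the measured TCP pose, the force, the opening and the grip force at its end, in the units of the state.
- ctrl.get_state(): the state, without advancing time (a new reading comes with each control period).
- ctrl.read_camera(name): name is "scene" or "top"; returns a dict with "image" (480x640x3 uint8, red, green, blue), "fx", "fy", "cx", "cy" (pixels), "R" (3x3) and "t" (3): a world point X has camera coordinates R X + t. Camera axes: x right, y down, z forward; pixel columns grow to the right and rows downward; lengths in m; the calibration is good to about 2 mm. A picture is of the moment at which its call begins. There is no depth.
- ctrl.sign_off(): hands the job in; it is judged then, once.
The state is a dict: "time": time; "qpos": joint angles; "dq": joint speeds; "joint_efforts": joint torques, N m; "eef_pos": TCP position; "tcp_rot": TCP orientation; "contact_force": force on the tool from outside, world axes, zero at the start; "wrist_torque": the same for the moment, N m; "opening": opening from 0.0 (shut) to 1.0 (fully open); "finger_force": force on a finger pad.
Only numpy, scipy, OpenCV 4.12 (cv2) and the standard library are available. Lean on these libraries where they do the work, as an engineer would, in place of code of your own. Each camera call takes 0.05 s, during which the arm holds its last target. There are 200 camera calls.

### The job

Hang the kitchen timer on the closed eye of the counter stand (not the open hook of the other stand): take it by its grip, press the sprung gate of its snap hook against the eye's front bar until the bar has gone in past the gate, and lower it, still held, until the eye carries it and the gate has snapped shut; then let go and leave it hanging still and upright. Work gently, by feel: the eye's height has been set anew and is not measured, and the stand must never be pushed, pressed or pulled hard (20 N is too much). Leave the other things on the counter where they are.

Things in the scene. Friction and masses are not known exactly. Their poses are not given: they have to be found in the camera images.
- timer_grip (a point): centre of the black grip on top of the loose kitchen timer, to be taken from above: a block 24 (x) by 12 (y) mm, reaching from 123 to 167 mm above the timer's underside; this point is 150 mm above the underside. Axes of the whole timer: z up, x = the side the gate is on, y across the flat hook. It starts upright, its gate side roughly away from the robot
- timer: the whole timer, about 160 g; origin at the centre of its underside, axes as timer_grip. White body 60 (x) by 40 (y) by 52 (z) mm with a round dial on both y faces; above it, in the xz plane, a steel snap hook of 6 mm wire, 42 mm wide (x -21 to +21): spine at x = -18, peak of the wire's centre line at x = 0, z = 122, nose coming down at x = +18, its tip at z = 101
- timer_mouth (a point): middle of the shut gate: timer frame x = +18, y = 0, z = 85 mm above the underside. The gate (5 mm thick) closes the hook's +x side from z = 62 up to the nose tip. A level bar along y pressed here in -x, its centre at z 75 to 94 (85 is best), swings the gate in until the bar is at x = 0; then lower the timer until the bar lies under the hook's peak; on the way the gate clears the bar and shuts by itself
- timer_crown (a point): the place inside the timer's hook where the centre of the eye's bar lies when the timer hangs: x = y = 0, 114 mm above the timer's underside (36 mm below timer_grip). Same axes as timer_grip
- gate (a joint): the sprung gate of the timer's snap hook, hinged at its lower end: 0 shut, grows as it swings inwards, to 1.35 rad at most. Pushing it in with the bar takes about 2 to 8 N; it shuts by itself and cannot open outwards
- eye_foot (a point): the point on the counter (height 0) straight below the middle of the eye's front bar: gives the eye's place, not its height. The bar's centre line is anywhere from 140 to 174 mm above the counter (telescopic post, clamped); the loop is sprung and gives about 1 mm up or down for every 3 N. Axes: x from the front bar back to the post, y along the bar, z up
- stand: the stand with the closed eye, fixed. Origin at the centre of its foot (100 mm round, 8 mm thick), 60 mm in +x from eye_foot, same axes; post 26 mm thick at most. The eye is a level closed loop of 8 mm steel rod reaching out in -x from the post's top; straight front bar 56 mm along y, hole behind it 48 mm wide, about 40 mm deep. Nothing stands over 10 mm above the bar's centre line
- hookstand: the other stand, fixed, not to be used: ends in an open upturned hook, 150 mm high. Origin under its foot
- cutter: bystander: round steel cutter, 62 mm across, 35 mm high, loose; origin at the centre of its underside
- cutter_small: bystander: round steel cutter, 42 mm across, 30 mm high, loose; origin at the centre of its underside
- brush: bystander: pastry brush, 170 mm long, lying along its x; origin at the middle underneath
- spatula: bystander: spatula, 240 mm long, lying along its x; origin at the middle underneath
- jar: bystander: glass jar, 110 mm across, 170 mm high; origin at the centre of its underside
Things that resemble listed ones, but are neither listed nor needed, are in the scene too. Of the things shaped like the timer, the white one is meant.

How it is judged:
On the way, in this order (a step that is already met when the one before it is completed fails the run):
1. the eye's bar presses the sprung gate open (value of joint gate above 0.35 rad and contact force between timer and stand above 0.5 N and horizontal distance between timer_crown and eye_foot below 0.035 m), for 0.05 s.
2. still held, the timer is lowered until the eye's bar carries it in the hook and the gate is shut (value of joint gate below 0.08 rad and contact force between timer and stand above 0.8 N and contact force between the fingers and timer above 0.5 N and height (world z) of timer between 0.012 and 0.08 m and x of timer_crown in the frame of eye_foot between -0.012 and 0.012 m and y of timer_crown in the frame of eye_foot between -0.024 and 0.024 m), for 0.1 s.
At the end, for the whole second after the job is handed in: The timer hangs from the eye of the stand: the eye's bar inside its hook under the peak (within 12 mm across the bar and 24 mm along it from its middle), the gate shut (under 0.08 rad), the underside between 12 and 80 mm above the counter, upright within 0.25 rad and at rest (under 50 mm/s) (value of joint gate below 0.08 rad and contact force between timer and stand above 0.3 N and height (world z) of timer between 0.012 and 0.08 m and angle between timer's own z axis and vertical below 0.25 rad and linear speed of timer below 0.05 m/s and x of timer_crown in the frame of eye_foot between -0.012 and 0.012 m and y of timer_crown in the frame of eye_foot between -0.024 and 0.024 m); the robot touches nothing.
It fails at once if the timer or its hook presses or pulls on the stand with more than 20 N (contact force between timer and stand above 20 N).
It fails at once if the robot itself pushes on the stand with more than 20 N (contact force between any of the fingers, the arm and stand above 20 N).
It fails at once if a bystander is moved by more than 30 mm (distance of any of cutter, cutter_small, brush, spatula, jar from where it was at the start of the episode above 0.03 m).
It also fails if it takes over 56 s, if anything falls off the work surface, if the arm or the gripper's body presses on something with over 40 N, if the wrist force passes 120 N, or if a joint passes its speed limit or range.

## Working session

There is one attempt and no reset: what is moved stays moved. The work goes in short steps, Python scripts to look and compute and a tool call to move; the robot and the scene stay as the last step left them, time stands still between calls to the robot, and variables do not carry over. Pictures are saved under pics/ and viewed, at most 10 in all, crops included, and the job is handed in when it is done.

Besides the shell and the picture viewer there is one more tool, called after ">>>" by a JSON object that holds its "fn" and its "kwargs", one argument or row to a line. drive_tool: Moves the arm, as the interface text tells. Its arguments: {"type":"object","properties":{"moves":{"type":"array","items":{"type":"array"}},"grip_force":{"type":"number"}},"required":["moves"]}

```bash
mkdir -p pics
cat > h.py <<'E'
import numpy as np, cv2
from plant import ctrl
def cam(n):
    c=ctrl.read_camera(n); c['R']=np.array(c['R']); c['t']=np.array(c['t']); return c
def ray(c,u,v):
    d=c['R'].T@np.array([(u-c['cx'])/c['fx'],(v-c['cy'])/c['fy'],1]); o=-c['R'].T@c['t']; return o,d
def onz(c,u,v,z):
    o,d=ray(c,u,v); return o+d*(z-o[2])/d[2]
def proj(c,X):
    p=c['R']@np.array(X)+c['t']; return np.array([c['fx']*p[0]/p[2]+c['cx'],c['fy']*p[1]/p[2]+c['cy']])
def tri(c1,p1,c2,p2):
    A=[];b=[]
    for c,p in((c1,p1),(c2,p2)):
        o,d=ray(c,*p); d/=np.linalg.norm(d); M=np.eye(3)-np.outer(d,d); A.append(M);b.append(M@o)
    return np.linalg.solve(sum(A),sum(b))
E
python3 - <<'E'
from h import *
for n in('scene','top'):
    c=cam(n); cv2.imwrite(f'pics/{n}0.png',c['image'][...,::-1]); print(n,-c['R'].T@c['t'],c['R'].round(3).tolist(),c['fx'])
s=ctrl.get_state();print(s)
E
```

```text
scene [1.15121113 0.56998206 0.72394713] [[-0.624, 0.781, -0.018], [0.488, 0.373, -0.789], [-0.609, -0.501, -0.614]] 516.9096711792116
top [0.46599393 0.06309064 1.28689477] [[0.01, -1.0, -0.003], [-0.998, -0.01, -0.067], [0.067, 0.004, -0.998]] 579.363836025094
{'time': 0.1, 'qpos': array([-1.47401183e+00,  2.87095536e-01,  1.57805112e+00, -2.37415900e-05,
        1.27861992e+00, -1.49985762e-01]), 'dq': array([-0.00057124, -0.00257162, -0.00351761, -0.00074259,  0.0007683 ,
        0.00024773]), 'joint_efforts': array([ 2.57796701e-04, -4.07298195e+01, -2.93697971e+01, -1.68547726e-04,
        3.41459265e-03, -1.67635751e-06]), 'eef_pos': array([ 0.16486152, -0.65396857,  0.24706205]), 'tcp_rot': array([ 9.92396698e-01,  1.23075633e-01,  1.75504755e-05, -1.08687847e-03]), 'contact_force': array([-0.40520596,  0.84486178,  0.22122672]), 'wrist_torque': array([-0.01445626,  0.01249101,  0.04956999]), 'finger_force': 0.0, 'opening': 0.998371150199575}
```

View pics/scene0.png

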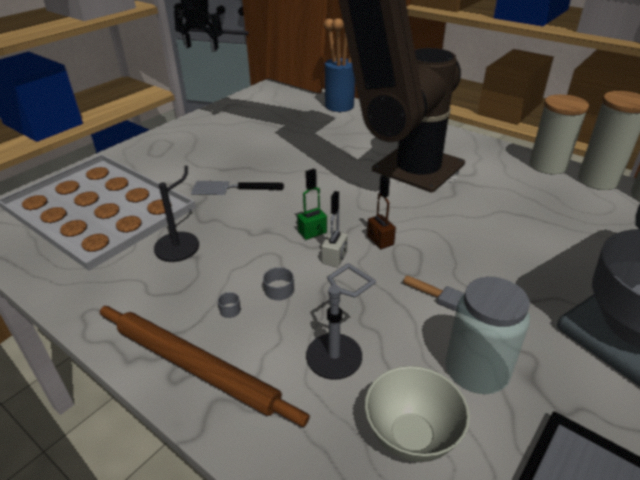

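View pics/top0.png

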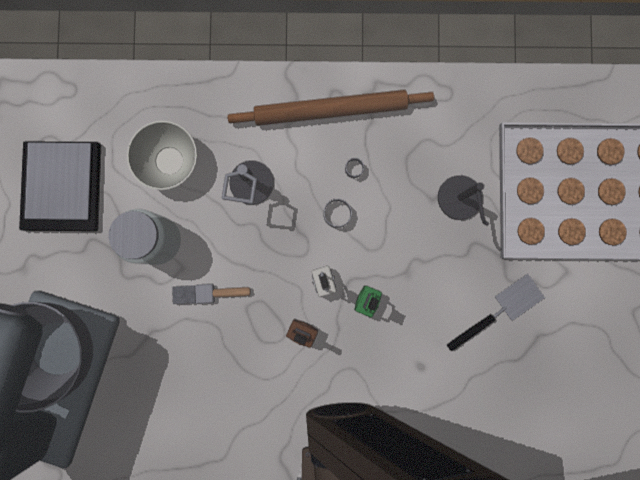

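Candidates for the timer: white, scene (335,245) and top (324,281); green, scene (312,220) and top (372,302); brown, scene (381,230) and top (302,333). I choose the white one. The eye stand is at scene (335,355) and top (250,182), with its loop at scene (352,280). The open hook stand is at top (462,197). Next I check the choice in a close crop.

Run:
```python
from h import *
a=cv2.imread('pics/scene0.png')[185:285,300:400]; b=cv2.imread('pics/top0.png')[160:310,220:350]
f=lambda i,k:cv2.resize(i,None,fx=k,fy=k,interpolation=cv2.INTER_CUBIC)
A=f(a,4);B=f(b,3); 
A=cv2.copyMakeBorder(A,0,50,0,0,cv2.BORDER_CONSTANT); print(A.shape,B.shape)
cv2.imwrite('pics/c1.png',np.hstack([A,B]))
```

```text
(450, 400, 3) (450, 390, 3)
```

View pics/c1.png

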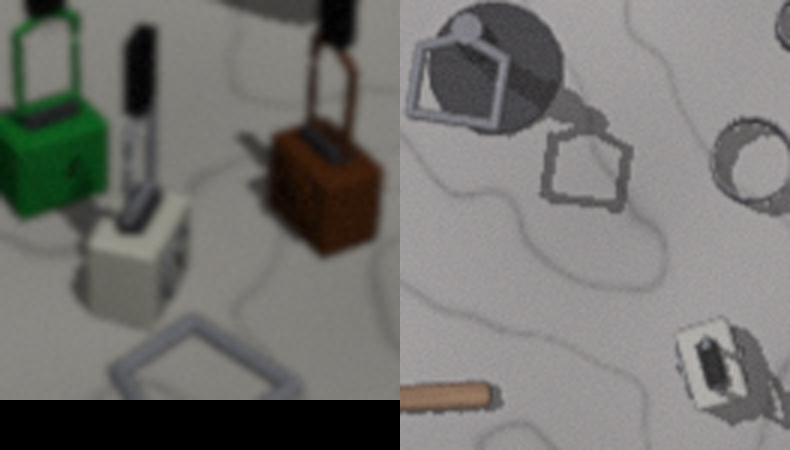

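The crop shows the white timer with its black grip, at about top (324,281), gate side up the picture. The eye's front-bar corners are at top (223.7,197.7) and (253,201.3), and at scene (347.5,265.5) and (373.8,281.2).

Run:
```python
from h import *
from scipy import ndimage
s=cam('scene');t=cam('top')
P=tri(s,(347.5,265.5),t,(223.7,197.7)); Q=tri(s,(373.8,281.2),t,(253,201.3))
P=[tri(s,a,t,b) for a in((347.5,265.5),(373.8,281.2)) for b in((223.7,197.7),(253,201.3))]
for a in P: print('tri',a.round(4))
for a in((347.5,265.5),(373.8,281.2)): print('s z.157',onz(s,*a,.157).round(4))
for b in((223.7,197.7),(253,201.3)): print('t z.157',onz(t,*b,.157).round(4))
# grip
def blob(c,near,cond):
    m=cond(c['image'].astype(int)); l,n=ndimage.label(m); ys,xs=np.nonzero(m); i=np.argmin((xs-near[0])**2+(ys-near[1])**2)
    return l==l[ys[i],xs[i]]
dark=lambda i:i.max(2)<45
for c,n in((s,(334,203)),(t,(324,281))):
    m=blob(c,n,dark); ys,xs=np.nonzero(m); print(m.sum(),xs.mean(),ys.mean(),xs.min(),xs.max(),ys.min(),ys.max(), onz(c,xs.mean(),ys.mean(),.145),onz(c,xs.mean(),ys.mean(),.167))
w=lambda i:(i.min(2)>170)
im=t['image'][262:302,305:345].astype(int)
m=np.zeros((480,640),bool); 
i=t['image'].astype(int); print(i[285:288,318:324].tolist(), i[260,300])
th=(i.min(2)>150)
m[262:302,305:345]=th[262:302,305:345]; ys,xs=np.nonzero(m);
for r in range(262,302): print(''.join('%4d'%i[r,k].min() for k in range(308,344,1)))
# foot of stand
d=blob(t,(262,190),lambda i:i.max(2)<95); ys,xs=np.nonzero(d); (cc,rr)=cv2.minEnclosingCircle(np.c_[xs,ys].astype(np.float32)); print('foot',cc,rr,onz(t,*cc,.008))
```

```text
tri [0.6239 0.2286 0.1868]
tri [0.6088 0.1927 0.1567]
tri [0.6154 0.25   0.1577]
tri [0.6005 0.2149 0.1286]
s z.157 [0.6088 0.1933 0.157 ]
s z.157 [0.6145 0.2498 0.157 ]
t z.157 [0.6156 0.25   0.157 ]
t z.157 [0.609  0.1923 0.157 ]
122 334.60655737704917 202.64754098360655 332 338 192 213 [0.45601477 0.05139721 0.145     ] [0.48243224 0.07110344 0.167     ]
2 321.0 278.5 321 321 278 279 [0.45914734 0.0573018  0.145     ] [0.45927925 0.05741333 0.167     ]
[[[173, 173, 167], [174, 171, 168], [170, 167, 164], [101, 99, 99], [49, 49, 52], [48, 44, 46]], [[176, 173, 168], [175, 172, 170], [172, 169, 165], [123, 122, 120], [65, 64, 66], [47, 44, 48]], [[175, 173, 169], [173, 170, 168], [175, 172, 166], [147, 146, 143], [73, 67, 72], [47, 47, 49]]] [158 154 155]
 154 154 158 155 153 152 152 157 153 156 158 154 155 154 154 161 155 158 154 160 158 155 158 156 156 153 154 151 158 155 153 155 157 154 153 155
 152 155 151 153 150 155 156 158 156 156 155 155 155 156 160 154 159 155 157 154 159 156 153 155 156 159 160 152 157 154 156 158 154 159 153 154
 149 148 155 160 155 153 152 158 155 153 15
[... 4866 characters left out ...]
  91  95  83  81  84
 154 156 150 150 153 148 154 152 151 154 151 147 153 154 150 138 127 100  97  93  93  95  94  97  92  95  91  97  95  92  93 105 122  87  79  87
 150 152 153 152 153 156 152 152 153 153 151 155 152 158 155 159 149 135 126  99  98  95  95  96  92  94  93  93  93  92 104 132 140 114 104  86
 156 148 151 151 152 154 148 152 153 151 152 153 154 153 154 151 152 152 150 135 128  99  90  90  95 105 134 132 137 135 136 149 145 134 128 130
 150 154 150 149 151 154 149 153 150 151 151 150 152 152 156 148 152 150 149 152 150 129  98 107 133 136 154 152 153 148 148 146 140 132 134 145
foot (251.94635009765625, 182.46995544433594) 22.336210250854492 [0.67003688 0.21244243 0.008     ]
```

>>> {"fn": "drive_tool", "kwargs": {
  "moves": [
    [[0, 0, -0.023], [0.046, -0.033, -0.004], 0.045],
    [[0, 0, 0], [0.046, -0.033, -0.004], 0.045],
    [[0, 0, 0], [0.046, -0.033, -0.004], 0.045],
    [[0, 0, 0], [0.046, -0.033, -0.004], 0.045],
    [[0, 0, 0], [0.046, -0.033, -0.004], 0.045]
  ],
  "grip_force": 30
}}

```text
time: 0.82
eef_pos: [0.3445, -0.4334, 0.2683]
tcp_rot: [0.991, 0.134, 0.0, -0.0]
contact_force: [0.7, -0.5, -0.1]
opening: 0.529
finger_force: 0.0
```

Run:
```python
from h import *
t=cam('top'); s=cam('scene')
print(onz(t,323.6,281.5,.167), proj(t,[.452,.0555,.145]))
g=onz(t,323.6,281.5,.167); g[2]=.145; print(proj(s,g),'vs grip blob 334.6,202.6')
for p in ((311.5,271),(328,266),(317.5,295),(335,291)): print(onz(t,*p,.052))
```

```text
[0.453565   0.05234765 0.167     ] [321.88189496 282.15667833]
[335.71636992 202.26614958] vs grip blob 334.6,202.6
[0.47429729 0.07719548 0.052     ]
[0.48527868 0.04218659 0.052     ]
[0.423601   0.06391864 0.052     ]
[0.43243455 0.02686216 0.052     ]
```

>>> {"fn": "drive_tool", "kwargs": {
  "moves": [
    [[0, 0, 0], [0.0328, -0.0394, 0], 0.045],
    [[0, 0, 0], [0.0328, -0.0394, 0], 0.045],
    [[0, 0, 0], [0.0328, -0.0394, 0], 0.045],
    [[0, 0, 0], [0.0328, -0.0394, 0], 0.045],
    [[0, 0, 0], [0.0328, -0.0394, 0], 0.045]
  ]
}}

```text
time: 1.55
eef_pos: [0.4494, -0.2007, 0.2683]
tcp_rot: [0.991, 0.134, 0.0, 0.0]
contact_force: [0.2, -0.4, 1.1]
opening: 0.525
finger_force: 0.0
```

>>> {"fn": "drive_tool", "kwargs": {
  "moves": [
    [[0, 0, 0], [0.0142, -0.0485, 0], 0.045],
    [[0, 0, 0], [0.0142, -0.0485, 0], 0.045],
    [[0, 0, 0], [0.0142, -0.0485, 0], 0.045],
    [[0, 0, 0], [0.0142, -0.0485, 0], 0.045],
    [[0, 0, 0], [0.0142, -0.0485, 0], 0.045]
  ]
}}

```text
time: 2.17
eef_pos: [0.453, 0.052, 0.2684]
tcp_rot: [0.991, 0.134, 0.0, 0.0]
contact_force: [0.2, -1.2, 0.4]
opening: 0.526
finger_force: 0.0
```

>>> {"fn": "drive_tool", "kwargs": {
  "moves": [
    [[0, 0, 0], [0, 0, 0], 0.045],
    [[0, 0, 0], [0, 0, 0.03], 0.045],
    [[0, 0, 0], [0, 0, 0], 0.045]
  ]
}}

```text
time: 2.55
eef_pos: [0.4516, 0.0503, 0.2359]
tcp_rot: [0.991, 0.134, -0.003, -0.0]
contact_force: [-0.6, 0.7, 1.0]
opening: 0.524
finger_force: 0.0
```

>>> {"fn": "drive_tool", "kwargs": {
  "moves": [
    [[0, 0, 0], [0.001, -0.001, 0.03], 0.045],
    [[0, 0, 0], [0, 0, 0.03], 0.045],
    [[0, 0, 0], [0, 0, 0.0285], 0.045],
    [[0, 0, 0], [0, 0, 0], 0.045]
  ]
}}

```text
time: 3.05
eef_pos: [0.4526, 0.0516, 0.1485]
tcp_rot: [0.991, 0.134, -0.002, -0.0]
contact_force: [-0.2, -0.3, 0.6]
opening: 0.526
finger_force: 0.0
```

Run:
```python
from h import *
s=cam('scene');t=cam('top');f=lambda i:cv2.resize(i,(400,400),interpolation=cv2.INTER_CUBIC)
cv2.imwrite('pics/g1.png',np.hstack([f(s['image'][170:270,285:385]),f(t['image'][230:330,270:370])])[...,::-1])
print(ctrl.get_state()['eef_pos'])
```

```text
[0.45464443 0.05168251 0.15120213]
```

View pics/g1.png

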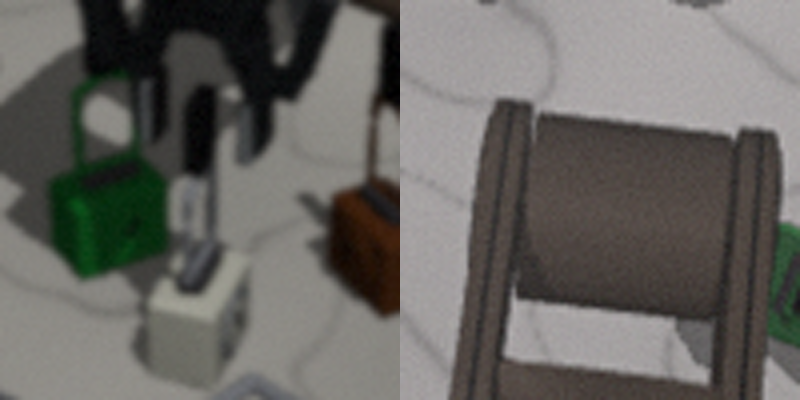

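The scene crop (left half) shows the black grip at about (200,130) between the two open fingers, with the green timer clear of them. Close and lift.

>>> {"fn": "drive_tool", "kwargs": {
  "moves": [
    [[0, 0, 0], [0, 0, 0], 0.0],
    [[0, 0, 0], [0, 0, 0], 0.0],
    [[0, 0, 0], [0, 0, 0], 0.0],
    [[0, 0, 0], [0, 0, 0], 0.0],
    [[0, 0, 0], [0, 0, 0], 0.0]
  ],
  "grip_force": 60
}}

```text
time: 3.78
eef_pos: [0.4548, 0.0522, 0.1515]
tcp_rot: [0.991, 0.135, 0.001, 0.001]
contact_force: [-0.1, -0.2, 5.3]
opening: 0.133
finger_force: 59.2
```

>>> {"fn": "drive_tool", "kwargs": {
  "moves": [
    [[0, 0, 0], [0, 0, 0], 0.0],
    [[0, 0, 0], [0, 0, -0.01], 0.0],
    [[0, 0, 0], [0, 0, -0.03], 0.0],
    [[0, 0, 0], [0, 0, -0.03], 0.0],
    [[0, 0, 0], [0, 0, 0], 0.0]
  ]
}}

```text
time: 4.4
eef_pos: [0.4549, 0.0525, 0.2222]
tcp_rot: [0.991, 0.135, 0.003, 0.001]
contact_force: [0.8, -0.7, -2.2]
opening: 0.13
finger_force: 58.5
```

Run:
```python
from h import *
s=cam('scene');f=lambda i:cv2.resize(i,(600,600),interpolation=cv2.INTER_CUBIC)
cv2.imwrite('pics/g2.png',f(s['image'][150:270,270:390])[...,::-1])
print(np.mean([ctrl.get_state()['eef_pos']for _ in range(3)],0),ctrl.get_state()['contact_force'])
```

```text
[0.45383115 0.05250776 0.22017406] [-0.10423125  0.54630137 -1.93771291]
```

View pics/g2.png

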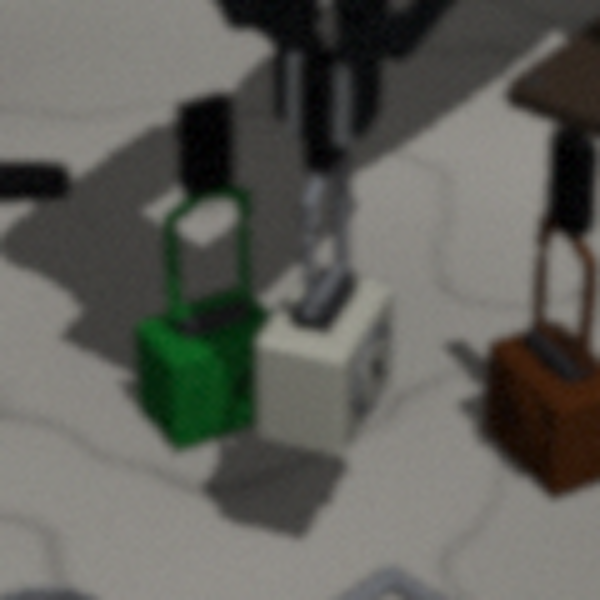

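The timer hangs upright in the fingers (body at crop (325,370)), clear of the green one. Next I turn it to the eye's axis and go to 60 mm in front of the bar.

>>> {"fn": "drive_tool", "kwargs": {
  "moves": [
    [[0, 0, 0.126], [0, 0, 0], 0.0],
    [[0, 0, 0.126], [0, 0, 0], 0.0],
    [[0, 0, 0.126], [0, 0, -0.002], 0.0],
    [[0, 0, 0], [0, 0, 0], 0.0]
  ]
}}

```text
time: 4.95
eef_pos: [0.4526, 0.0526, 0.2198]
tcp_rot: [0.999, -0.053, -0.002, -0.0]
contact_force: [0.0, 0.4, -2.0]
opening: 0.135
finger_force: 58.5
```

>>> {"fn": "drive_tool", "kwargs": {
  "moves": [
    [[0, 0, 0], [0.0158, -0.037, 0], 0.0],
    [[0, 0, 0], [0.0158, -0.037, 0], 0.0],
    [[0, 0, 0], [0.0158, -0.037, 0], 0.0],
    [[0, 0, 0], [0.0158, -0.037, 0], 0.0],
    [[0, 0, 0], [0.0158, -0.037, 0], 0.0]
  ]
}}

```text
time: 5.58
eef_pos: [0.5521, 0.2289, 0.22]
tcp_rot: [0.999, -0.053, -0.001, 0.0]
contact_force: [-0.2, 0.1, -0.6]
opening: 0.13
finger_force: 59.1
```

>>> {"fn": "drive_tool", "kwargs": {
  "moves": [
    [[0, 0, 0], [0, 0, 0], 0.0],
    [[0, 0, 0], [0, 0, 0], 0.0],
    [[0, 0, 0], [0, 0, 0], 0.0]
  ]
}}

```text
time: 5.95
eef_pos: [0.5516, 0.2269, 0.2213]
tcp_rot: [0.999, -0.054, -0.001, 0.0]
contact_force: [0.5, 0.4, -1.3]
opening: 0.131
finger_force: 59.3
```

Run:
```python
from h import *
s=cam('scene');t=cam('top')
cv2.imwrite('pics/g3.png',cv2.resize(s['image'][180:340,270:430],(600,600),interpolation=cv2.INTER_CUBIC)[...,::-1])
r=[]
for _ in range(6): cam('top'); S=ctrl.get_state(); r.append(np.r_[S['eef_pos'],S['contact_force'],S['tcp_rot']])
print(np.mean(r,0).round(4))
```

```text
[ 5.5210e-01  2.2740e-01  2.2200e-01 -2.5360e-01 -1.7400e-02 -1.1302e+00
  9.9850e-01 -5.4300e-02  1.0000e-04 -0.0000e+00]
```

View pics/g3.png

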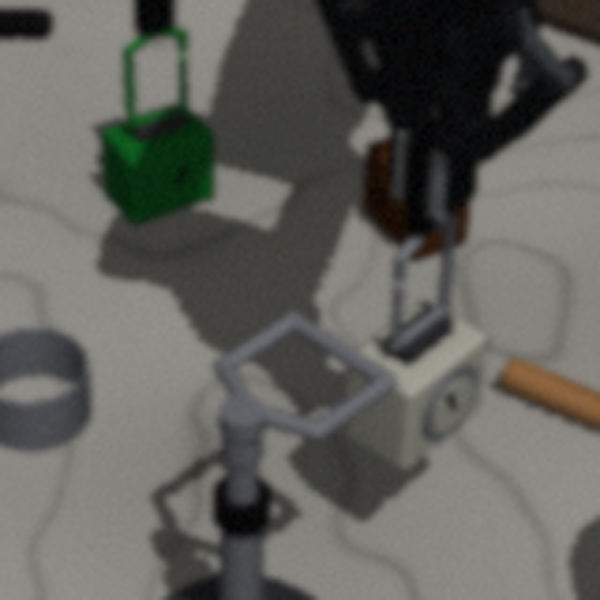

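The picture shows the hook at about (420,290), level with the loop's front bar (from (295,318) to (390,380)) and squarely in front of it. Approach.

>>> {"fn": "drive_tool", "kwargs": {
  "moves": [
    [[0, 0, 0], [0.01, 0, 0], 0.0],
    [[0, 0, 0], [0.01, 0, 0], 0.0],
    [[0, 0, 0], [0.007, 0, 0], 0.0],
    [[0, 0, 0], [0, 0, 0], 0.0]
  ]
}}

```text
time: 6.85
eef_pos: [0.5797, 0.2247, 0.2216]
tcp_rot: [0.999, -0.054, -0.0, 0.0]
contact_force: [-0.6, 0.3, -1.5]
opening: 0.133
finger_force: 59.3
```

>>> {"fn": "drive_tool", "kwargs": {
  "moves": [
    [[0, 0, 0], [0.003, 0, 0], 0.0],
    [[0, 0, 0], [0.002, 0, 0], 0.0],
    [[0, 0, 0], [0, 0, 0], 0.0]
  ]
}}

```text
time: 7.22
eef_pos: [0.584, 0.2244, 0.2219]
tcp_rot: [0.999, -0.054, 0.0, -0.0]
contact_force: [-1.0, 0.2, -1.1]
opening: 0.131
finger_force: 59.3
```

>>> {"fn": "drive_tool", "kwargs": {
  "moves": [
    [[0, 0, 0], [0.002, 0, 0], 0.0],
    [[0, 0, 0], [0.002, 0, 0], 0.0],
    [[0, 0, 0], [0, 0, 0], 0.0]
  ]
}}

```text
time: 7.6
eef_pos: [0.5881, 0.2239, 0.2219]
tcp_rot: [0.999, -0.054, 0.0, -0.0]
contact_force: [0.1, -0.4, -2.1]
opening: 0.132
finger_force: 59.3
```

>>> {"fn": "drive_tool", "kwargs": {
  "moves": [
    [[0, 0, 0], [0.002, 0, 0], 0.0],
    [[0, 0, 0], [0, 0, 0], 0.0]
  ]
}}

```text
time: 7.85
eef_pos: [0.5897, 0.2238, 0.2217]
tcp_rot: [0.999, -0.054, -0.001, 0.0]
contact_force: [-1.5, -0.3, -1.1]
opening: 0.131
finger_force: 59.3
```

>>> {"fn": "drive_tool", "kwargs": {
  "moves": [
    [[0, 0, 0], [0.002, 0, 0], 0.0],
    [[0, 0, 0], [0, 0, 0], 0.0]
  ]
}}

```text
time: 8.1
eef_pos: [0.5916, 0.2236, 0.2216]
tcp_rot: [0.999, -0.054, -0.001, 0.0]
contact_force: [-2.3, 1.3, -1.4]
opening: 0.134
finger_force: 59.3
```

>>> {"fn": "drive_tool", "kwargs": {
  "moves": [
    [[0, 0, 0], [0.002, 0, 0], 0.0],
    [[0, 0, 0], [0, 0, 0], 0.0]
  ]
}}

```text
time: 8.35
eef_pos: [0.5938, 0.2233, 0.2216]
tcp_rot: [0.999, -0.054, -0.0, 0.0]
contact_force: [-2.6, 1.3, -1.5]
opening: 0.132
finger_force: 59.3
```

>>> {"fn": "drive_tool", "kwargs": {
  "moves": [
    [[0, 0, 0], [0.002, 0, 0], 0.0],
    [[0, 0, 0], [0, 0, 0], 0.0]
  ]
}}

```text
time: 8.6
eef_pos: [0.5959, 0.2231, 0.2218]
tcp_rot: [0.999, -0.054, -0.0, -0.0]
contact_force: [-3.0, 0.6, -0.8]
opening: 0.127
finger_force: 59.3
```

Force grows softly, so the gate is swinging in.

>>> {"fn": "drive_tool", "kwargs": {
  "moves": [
    [[0, 0, 0], [0.002, 0, 0], 0.0],
    [[0, 0, 0], [0.002, 0, 0], 0.0],
    [[0, 0, 0], [0, 0, 0], 0.0]
  ]
}}

```text
time: 8.98
eef_pos: [0.5999, 0.2227, 0.2217]
tcp_rot: [0.999, -0.054, -0.0, -0.0]
contact_force: [-3.5, 0.6, -0.1]
opening: 0.131
finger_force: 59.3
```

>>> {"fn": "drive_tool", "kwargs": {
  "moves": [
    [[0, 0, 0], [0.002, 0, 0], 0.0],
    [[0, 0, 0], [0.002, 0, 0], 0.0],
    [[0, 0, 0], [0, 0, 0], 0.0]
  ]
}}

```text
time: 9.35
eef_pos: [0.6039, 0.2222, 0.2215]
tcp_rot: [0.999, -0.054, -0.0, 0.0]
contact_force: [-3.6, 1.2, -2.1]
opening: 0.133
finger_force: 59.2
```

>>> {"fn": "drive_tool", "kwargs": {
  "moves": [
    [[0, 0, 0], [0.002, 0, 0], 0.0],
    [[0, 0, 0], [0.002, 0, 0], 0.0],
    [[0, 0, 0], [0, 0, 0], 0.0]
  ]
}}

```text
time: 9.72
eef_pos: [0.608, 0.2217, 0.2216]
tcp_rot: [0.999, -0.054, 0.0, 0.0]
contact_force: [-3.2, 0.6, -3.2]
opening: 0.129
finger_force: 59.2
```

>>> {"fn": "drive_tool", "kwargs": {
  "moves": [
    [[0, 0, 0], [0.002, 0, 0], 0.0],
    [[0, 0, 0], [0.002, 0, 0], 0.0],
    [[0, 0, 0], [0, 0, 0], 0.0]
  ]
}}

```text
time: 10.1
eef_pos: [0.612, 0.2213, 0.2217]
tcp_rot: [0.999, -0.054, 0.0, 0.0]
contact_force: [-3.7, -0.9, -2.2]
opening: 0.129
finger_force: 59.2
```

>>> {"fn": "drive_tool", "kwargs": {
  "moves": [
    [[0, 0, 0], [0.001, 0, 0], 0.0],
    [[0, 0, 0], [0, 0, 0], 0.0]
  ]
}}

```text
time: 10.35
eef_pos: [0.6129, 0.2212, 0.2217]
tcp_rot: [0.999, -0.054, -0.0, 0.0]
contact_force: [-4.4, 0.8, -3.9]
opening: 0.127
finger_force: 59.2
```

>>> {"fn": "drive_tool", "kwargs": {
  "moves": [
    [[0, 0, 0], [0, 0, 0.003], 0.0],
    [[0, 0, 0], [0, 0, 0.003], 0.0],
    [[0, 0, 0], [0, 0, 0], 0.0]
  ]
}}

```text
time: 10.72
eef_pos: [0.6132, 0.2211, 0.215]
tcp_rot: [0.999, -0.054, 0.001, 0.0]
contact_force: [-1.0, 1.4, -6.2]
opening: 0.13
finger_force: 58.8
```

>>> {"fn": "drive_tool", "kwargs": {
  "moves": [
    [[0, 0, 0], [0, 0, 0.003], 0.0],
    [[0, 0, 0], [0, 0, 0.003], 0.0],
    [[0, 0, 0], [0, 0, 0], 0.0]
  ]
}}

```text
time: 11.1
eef_pos: [0.6136, 0.2211, 0.2105]
tcp_rot: [0.999, -0.054, 0.001, -0.0]
contact_force: [0.3, -0.5, -1.4]
opening: 0.133
finger_force: 59.2
```

>>> {"fn": "drive_tool", "kwargs": {
  "moves": [
    [[0, 0, 0], [0, 0, 0.003], 0.0],
    [[0, 0, 0], [0, 0, 0.003], 0.0],
    [[0, 0, 0], [0, 0, 0], 0.0]
  ]
}}

```text
time: 11.48
eef_pos: [0.6126, 0.2212, 0.2033]
tcp_rot: [0.999, -0.054, -0.0, 0.0]
contact_force: [-0.4, 0.5, -1.4]
opening: 0.132
finger_force: 59.2
```

>>> {"fn": "drive_tool", "kwargs": {
  "moves": [
    [[0, 0, 0], [0, 0, 0.003], 0.0],
    [[0, 0, 0], [0, 0, 0.002], 0.0],
    [[0, 0, 0], [0, 0, 0], 0.0]
  ]
}}

```text
time: 11.85
eef_pos: [0.6127, 0.2212, 0.1985]
tcp_rot: [0.999, -0.054, -0.0, 0.0]
contact_force: [-0.5, 0.2, -2.5]
opening: 0.131
finger_force: 59.2
```

>>> {"fn": "drive_tool", "kwargs": {
  "moves": [
    [[0, 0, 0], [0, 0, 0.002], 0.0],
    [[0, 0, 0], [0, 0, 0.002], 0.0],
    [[0, 0, 0], [0, 0, 0], 0.0]
  ]
}}

```text
time: 12.22
eef_pos: [0.6132, 0.2213, 0.1955]
tcp_rot: [0.999, -0.054, 0.0, -0.0]
contact_force: [-1.6, 0.5, 1.7]
opening: 0.132
finger_force: 59.5
```

>>> {"fn": "drive_tool", "kwargs": {
  "moves": [
    [[0, 0, 0], [0, 0, 0], 0.0],
    [[0, 0, 0], [0, 0, 0], 0.0]
  ]
}}

```text
time: 12.48
eef_pos: [0.6132, 0.2213, 0.1954]
tcp_rot: [0.999, -0.054, 0.001, -0.0]
contact_force: [-0.1, 0.2, 1.2]
opening: 0.133
finger_force: 59.5
```

Run:
```python
from h import *
r=[]
for _ in range(6): s=cam('scene'); S=ctrl.get_state(); r.append(np.r_[S['eef_pos'],S['contact_force'],S['wrist_torque']])
print(np.mean(r,0).round(4),S['time'])
cv2.imwrite('pics/g4.png',cv2.resize(s['image'][200:320,290:410],(600,600),interpolation=cv2.INTER_CUBIC)[...,::-1])
```

```text
[ 0.6131  0.2213  0.1952  0.3271  0.046   1.8027 -0.0039 -0.0303 -0.0081] 12.775
```

View pics/g4.png

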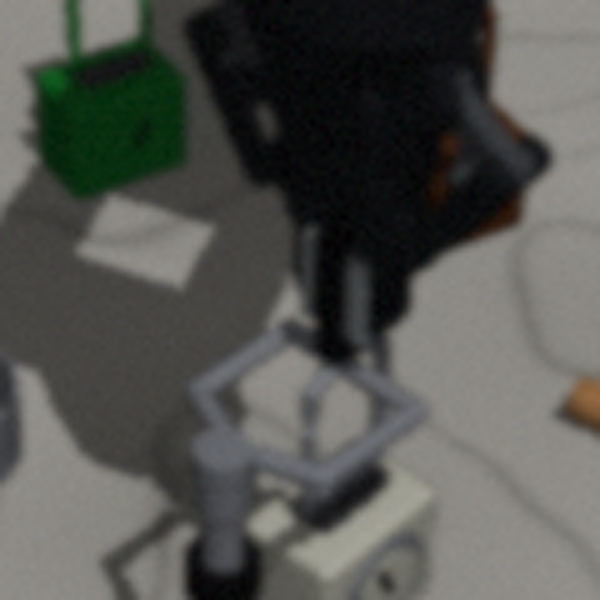

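The crop shows the bar through the hook: the nose and gate wire are inside the loop at (310,410), the spine is behind at (380,380), and the gate lies straight. About 3.3 N is on the eye, so the bar carries the timer. Release.

>>> {"fn": "drive_tool", "kwargs": {
  "moves": [
    [[0, 0, 0], [0, 0, 0], 0.01],
    [[0, 0, 0], [0, 0, 0], 0.015],
    [[0, 0, 0], [0, 0, 0], 0.02],
    [[0, 0, 0], [0, 0, 0], 0.03],
    [[0, 0, 0], [0, 0, 0], 0.045]
  ],
  "grip_force": 20
}}

```text
time: 13.4
eef_pos: [0.6127, 0.2212, 0.1946]
tcp_rot: [0.999, -0.054, -0.0, 0.0]
contact_force: [0.1, -0.2, 0.5]
opening: 0.522
finger_force: 0.0
```

>>> {"fn": "drive_tool", "kwargs": {
  "moves": [
    [[0, 0, 0], [0, 0, 0], 0.045],
    [[0, 0, 0], [0, 0, 0], 0.045],
    [[0, 0, 0], [0, 0, -0.02], 0.045],
    [[0, 0, 0], [0, 0, -0.03], 0.045],
    [[0, 0, 0], [0, 0, -0.03], 0.045]
  ]
}}

```text
time: 14.02
eef_pos: [0.6131, 0.2213, 0.2774]
tcp_rot: [0.999, -0.054, 0.001, -0.0]
contact_force: [0.6, 0.0, -0.9]
opening: 0.529
finger_force: 0.0
```

>>> {"fn": "drive_tool", "kwargs": {
  "moves": [
    [[0, 0, 0], [-0.03, 0, -0.03], 0.045],
    [[0, 0, 0], [-0.05, 0, 0], 0.045],
    [[0, 0, 0], [-0.05, 0, 0], 0.045],
    [[0, 0, 0], [0, 0, 0], 0.045],
    [[0, 0, 0], [0, 0, 0], 0.045]
  ]
}}

```text
time: 14.65
eef_pos: [0.4843, 0.2354, 0.3066]
tcp_rot: [0.999, -0.054, 0.002, -0.0]
contact_force: [-0.4, -0.3, -0.2]
opening: 0.526
finger_force: 0.0
```

Run:
```python
from h import *
a=cam('scene')
for _ in range(20): s=cam('scene')
d=np.abs(a['image'].astype(int)-s['image'])[220:360,290:420].max(2); print('moving px',(d>40).sum(),ctrl.get_state()['time'])
cv2.imwrite('pics/g5.png',cv2.resize(s['image'][200:350,280:430],(600,600),interpolation=cv2.INTER_CUBIC)[...,::-1])
```

```text
moving px 0 15.7
```

View pics/g5.png

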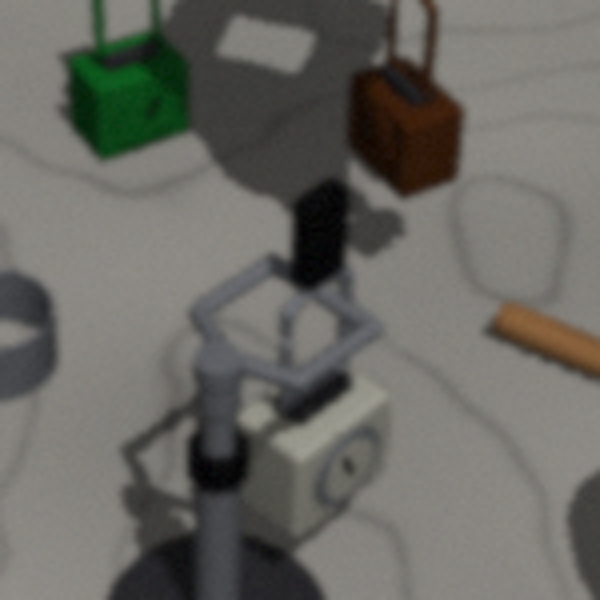

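The timer hangs upright and still on the eye: grip at (320,235), hook around the front bar, gate shut, robot clear. Handing in.

```bash
python3 -c "
from plant import ctrl
print(ctrl.sign_off())"
```

```text
the job is handed in; nothing more can be done
None
```

The white timer hangs upright and still on the closed eye, and the last picture shows its gate shut and the robot clear; the job was handed in at about 16 s, with net tool forces never above about 6.5 N in the readings, and the sign-off returned no verdict.

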